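# Put the thread and cutting dies away in the tilt-out bin

## Robot

A 7-joint arm with a two-finger parallel gripper is mounted at the origin on a cart in front of the work surface, level with it; the furniture and walls round the work are solid. World frame = base frame: x ahead of the robot, y to its left, z up, the work surface at z = 0. Lengths are in m, angles in rad, forces in N, time in s.
With the tool pointing down it reaches from about 0.4 to 0.9 m from the base axis. Payload 5.5 kg.
Tool frame: the origin (TCP) lies on the centre line of the jaws, within the pads' length; the fingertips stand manip.finger_overhang ahead of it and the grasp point (between the pads) lies 2 mm behind it (manip.finger_overhang is the distance from the TCP to the fingertips, in m); z points along the fingers, y is the direction in which the jaws open and shut (so a half turn about z gives the same grasp; the last joint's range is limited). The gripper opens to 85 mm and grips with 20 to 120 N. Pads are 22 mm wide; open, the fingers measure 114 mm over their backs; the gripper's body (76 mm by 85 mm) begins 54 mm behind the grasp point. The pads swing forward as they close: fully open they stand 13 mm farther back than shut.
Start: joints at [1.469, 0.501, -0.427, 1.55, 0.221, 1.138, -0.21], TCP at [0.232, -0.607, 0.248] pointing down, gripper open.
Joint ranges: [-2.88, 2.88], [-0.31, 2.03], [-1.54, 1.56], [0.2, 2.42], [-1.41, 4.55], [0.19, 2.02], [-2.57, 2.57]. Speed limits (rad/s): [2.57, 2.57, 3.14, 3.14, 3.14, 3.14, 3.14].

## Interface

Orientations are given as [roll, pitch, yaw] about the fixed x, y, z axes, in that order (R = Rz(yaw) Ry(pitch) Rx(roll)).
In Python, from bench import manip, vision, order, boxes_of, trace, landmark_of gives the robot as it stands.
- The arm moves only by the tool apply_moves, never from a script. Its arguments are lists of equal length, an entry for each row: "delta_pos": the shift along the tool's x, y, z in m, a list of three; "turn": the turn, a rotation vector about the tool's x, y, z in rad, a list of three; "hand": the opening, from 0 (shut) to 1 (fully open). In form: {"delta_pos": [[tx, ty, tz], ...], "turn": [[wx, wy, wz], ...], "hand": [hand, ...]}. A call has 1 to 20 rows; each row shifts and turns the commanded pose from where the row before left it, along the tool's axes as they then stand; what a row does not reach is not made up. A row lasts 1/10 s, in which the tool goes at most 50 mm and 8.59 degrees, less where a joint would pass 70% of its speed; a pose out of reach is approached as far as the arm can. A call with a gripper value outside its range is refused whole. The fingers move at their own pace and stop on an object; "force" is the grip in N (left out, the last holds). Time passes only in rows, so rows that do not move let the fingers close. It gives the time, the measured TCP pose, the force and the opening at its end, in the units of the state.
- manip.observe(): the state, without advancing time (a new reading comes with each control period).
- vision.capture(name): name is "side" or "top"; returns a dict with "img" (480x640x3 uint8, red, green, blue), "fovy" (degrees; the focal length in pixels is half the picture's height over the tangent of half this angle, whatever the lens; pixels are square), "cx", "cy" (the principal point, pixels), "dist" ([k1, k2, p1, p2, k3] as OpenCV has them; the pictures are not rectified), "R" (3x3) and "t" (3): a world point X has camera coordinates R X + t. Camera axes: x right, y down, z forward; pixel columns grow to the right and rows downward; lengths in m; the calibration is good to about 2 mm. A picture is of the moment at which its call begins. There is no depth.
- order.close_job(): hands the job in, once; it reports no verdict.
Trained networks look in a picture, given as the dict that the camera call returned (one of the last four; its "shot" number tells which), for a name from the list of things; names that differ only in an ending like _2 or _b are one class to them, and where a whole thing is asked for, a point or a joint stands for the part that bears it (a point fixed in the world has none). Each returns a list of dicts, best first, with "confidence" (0 to 1); they miss things now and then, are a little off and sometimes report something else, mostly with a low value. They report only what shows in the picture. A call takes as long as a camera call. They do not tell look-alikes from the thing itself.
- boxes_of(picture, query): "box" ([left, top, width, height] in pixels, round what is visible of it).
- trace(picture, query): "pixels" (480x640 bool, what is visible of it) and "box" ([left, top, width, height] in pixels, round what is visible of it).
- landmark_of(picture, query): "centre" ([row, column] in pixels: a listed point, or the origin of a listed thing).
The state is a dict: "time": time; "qpos": joint angles; "joint_vel": joint speeds; "effort": joint torques, N m; "eef_pos": TCP position; "tool_rot": TCP orientation; "force": force on the tool from outside, world axes, zero at the start; "moment": the same for the moment, N m; "gripper_width": opening from 0.0 (shut) to 1.0 (fully open).
Only numpy, scipy, OpenCV 4.12 (cv2) and the standard library are available. Lean on these libraries where they do the work, as an engineer would, in place of code of your own. Each camera call takes 0.05 s, during which the arm holds its last target. There are 200 camera calls.

## Task

Tip the blue tilt-out bin forward as far as it goes, put every thread spool that stands in the wooden tray and every cutting die that hangs on the hook stand into it while it is tipped out, then push it back until it clicks fully shut. Leave the paste jar, the wax block and the glue tin where they are.

Things in the scene. Friction and masses are not known exactly. Their poses are not given: they have to be found in the camera images.
- tilt_bin (a joint): Tip angle of the bin: 0 = shut and clicked, 0.95 rad = tipped right out on its stop. A sprung catch holds it shut (a pull of about 4 to 5 N at the handle frees it; a push of about 3 N takes it back through the click, which lies between 0.13 and 0.03 rad). Once free of the catch the bin tends to fall open by its own weight and stays tipped out; not pushed through the click, it comes open again.
- bin_handle (a point): Middle of the bin's round steel bar handle, 12 mm thick, 90 mm long along y, 55 mm in front of the blue front panel on a rising arm at each end, 15 mm above the panel's top edge. Axes are the bin's (x from front to back when shut, y along the pivot, to the left). 205 mm above the table when shut, about 65 mm when tipped out. Can be pinched from above.
- bin_hinge (a point): Middle of the bin's pivot line, 55 mm above the table, running along y; axes turn with the bin. Shut, the handle bar lies 95 mm in front (-x) and 150 mm above it; opening swings it toward the robot and down. The grey housing is 324 mm wide; its roof, 183 to 189 mm above the table, begins 33 mm in front of the pivot.
- bin_floor (a point): Middle of the bin's inner floor, 18 mm behind and 6 mm above the pivot when shut; axes turn with the bin. Inside 104 mm (x) by 300 mm (y); front panel 129 mm high, back wall 79 mm. Tipped out, the mouth in front of the roof is about 85 mm deep; the panel's top edge is 125 mm in front of the pivot and 100 mm above the table. The roof clears the floor by 120 mm: things heaped on one another jam.
- spool_natural_centre (a point): A spool of natural (beige) waxed thread, 46 mm across and 60 mm high, 70 g, standing in the tray; may be absent. Its given point is its centre, half-way up; z is the spool's long axis (up while it stands), 30 mm above its foot.
- spool_black_centre (a point): A spool of black waxed thread with white ends, 46 mm across and 60 mm high, 70 g, standing in the tray; may be absent. Its given point is its centre, half-way up; z is the spool's long axis (up while it stands), 30 mm above its foot.
- spool_red_centre (a point): A spool of red waxed thread, 46 mm across and 60 mm high, 70 g, standing in the tray; may be absent. Its given point is its centre, half-way up; z is the spool's long axis (up while it stands), 30 mm above its foot.
- die_red_centre (a point): Steel strap-end cutting die with a red band: a closed upright loop of 3 mm strip, 54 mm wide (y), 72 mm high (z), 20 mm deep (x), with flat parallel sides, 70 g; may be absent. It hangs by the inside of its rounded top on a hook of the stand, which runs along the die's x, 33 mm above its centre. The given point is the middle of the loop.
- die_green_centre (a point): Steel strap-end cutting die with a green band: a closed upright loop of 3 mm strip, 54 mm wide (y), 72 mm high (z), 20 mm deep (x), with flat parallel sides, 70 g; may be absent. It hangs by the inside of its rounded top on a hook of the stand, which runs along the die's x, 33 mm above its centre. The given point is the middle of the loop.
- hook_stand: Fixed wooden stand, base 120 x 250 mm, 162 mm high, origin under its middle. Its rail is 45 mm behind (+x); two steel hooks 7 mm thick run from the rail toward -x at y = +60 and -60 mm, 150 mm high, and turn up at the tip (x = -43 mm) to 167 mm: lift a die about 20 mm before drawing it off forward.
- thread_tray: Shallow wooden tray fixed on the bench, 162 mm (x) by 352 mm (y), origin under its middle; its floor is 4 mm above the bench, its 8 mm thick lip 14 mm above the bench. The spools stand in it.
- paste_jar: White-lidded paste jar, 69 mm across, 73 mm high; bystander, origin under its middle.
- wax_block: Yellow wax block, 37 x 53 x 24 mm; bystander, origin under its middle.
- glue_tin: Red and silver glue tin, 89 mm across, 76 mm high; bystander, origin under its middle.
There are look-alikes about, which are no part of the job. What is shaped like the part that bears spool_red_centre but green or turquoise is not meant.

How it is judged:
By the outcome, as a careful person would: the job done as asked, in the order asked, and still so for the second after the job is handed in, with the robot touching nothing.
Of spool_natural, spool_black, spool_red only 2 to 3 are there at a start; the rules pass over those that are not, and their reading is None.
Of die_red, die_green only 1 to 2 are there at a start; the rules pass over those that are not, and their reading is None.
At some moment in a run one of spool_natural, spool_black, spool_red may be knocked a few centimetres aside while the robot is not near it.
Once in a run the grip may slacken for a moment while it holds something.
It also fails if it takes over 210 s, if anything falls off the work surface, if the arm or the gripper's body presses on something with over 40 N, if the wrist force passes 120 N, or if a joint passes its speed limit or range.

## Working session

There is one attempt and no reset: what is moved stays moved. The work goes in short steps, Python scripts to look and compute and a tool call to move; the robot and the scene stay as the last step left them, time stands still between calls to the robot, and variables do not carry over. Pictures are saved under pics/ and viewed, on a budget of 14 in all, crops included, one or two more only if the job needs it, and the job is handed in when it is done.

Besides the shell and the picture viewer there is one more tool, called by a JSON object that holds its "fn" and its "kwargs", one argument or row to a line. apply_moves: Moves the arm, as the interface text tells. Its arguments: {"type":"object","properties":{"delta_pos":{"type":"array","items":{"type":"array","items":{"type":"number"}}},"turn":{"type":"array","items":{"type":"array","items":{"type":"number"}}},"hand":{"type":"array","items":{"type":"number"}},"force":{"type":"number"}},"required":["delta_pos","turn","hand"]}

```bash
mkdir -p pics; ls
cat > h.py <<'E'
import numpy as np, cv2
from bench import manip, vision, order, boxes_of, trace, landmark_of
def K(p):
    f=240/np.tan(np.radians(p["fovy"])/2); return np.array([[f,0,p["cx"]],[0,f,p["cy"]],[0,0,1.]])
def ray(p,row,col):
    u=cv2.undistortPoints(np.array([[[col,row]]],float),K(p),np.array(p["dist"],float))[0,0]
    R=np.array(p["R"]);t=np.array(p["t"]); return -R.T@t, R.T@np.array([u[0],u[1],1.])
def atz(p,rc,z):
    o,d=ray(p,*rc); return o+d*(z-o[2])/d[2]
def tri(p,a,q,b):
    o1,d1=ray(p,*a);o2,d2=ray(q,*b)
    s=np.linalg.lstsq(np.c_[d1,-d2],o2-o1,rcond=None)[0]
    A=o1+s[0]*d1;B=o2+s[1]*d2; return (A+B)/2,np.linalg.norm(A-B)
def proj(p,X):
    return cv2.projectPoints(np.array([X],float),cv2.Rodrigues(np.array(p["R"],float))[0],np.array(p["t"],float),K(p),np.array(p["dist"],float))[0][0,0]
def save(p,name): cv2.imwrite("pics/"+name,cv2.cvtColor(p["img"],cv2.COLOR_RGB2BGR))
E
cat > a.py <<'E'
from h import *
np.set_printoptions(precision=3,suppress=True)
s=vision.capture("side");t=vision.capture("top");save(s,"s0.png");save(t,"t0.png")
o=manip.observe();print(o,manip.finger_overhang)
for n in "bin_handle bin_hinge bin_floor spool_natural_centre spool_black_centre spool_red_centre die_red_centre die_green_centre hook_stand thread_tray paste_jar wax_block glue_tin".split():
    a=landmark_of(s,n);b=landmark_of(t,n)
    print(n)
    for x in a[:3]: print("  s",np.round(x["centre"]),round(x["confidence"],2))
    for x in b[:3]: print("  t",np.round(x["centre"]),round(x["confidence"],2))
    if a and b: print("  ",*tri(s,a[0]["centre"],t,b[0]["centre"]))
E
python3 a.py
```

```text
pics
{'time': 0.1, 'qpos': array([ 1.469,  0.502, -0.427,  1.551,  0.221,  1.138, -0.21 ]), 'joint_vel': array([-0.001, -0.001, -0.   , -0.004,  0.   ,  0.001, -0.001]), 'effort': array([ -0.011, -57.082,  -5.839, -28.175,   0.011,   0.006,  -0.   ]), 'eef_pos': array([ 0.232, -0.607,  0.247]), 'tool_rot': array([-3.14 , -0.   ,  0.365]), 'force': array([-0.954, -0.804,  0.104]), 'moment': array([ 0.02 , -0.046,  0.002]), 'gripper_width': 0.9991156258014853} 0.017
bin_handle
  s [260. 287.] 0.61
  s [277. 252.] 0.59
  t [226. 171.] 0.57
   [0.491 0.175 0.26 ] 0.05049007876047031
bin_hinge
  s [326. 217.] 0.57
  t [198. 186.] 0.82
   [0.628 0.211 0.052] 0.002341246937120899
bin_floor
spool_natural_centre
  s [262. 341.] 0.92
  t [251. 381.] 0.77
   [ 0.502 -0.227  0.024] 0.010048515810275634
spool_black_centre
  s [270. 348.] 0.34
spool_red_centre
  s [286. 338.] 0.85
  s [282. 258.] 0.68
  s [258. 288.] 0.57
  t [192. 286.] 0.92
  t [273. 320.] 0.78
  t [324. 419.] 0.56
   [ 0.529 -0.039  0.087] 0.18667838927065514
die_red_centre
  s [228. 279.] 0.75
  t [167. 346.] 0.79
   [ 0.666 -0.152  0.127] 0.001894576244422576
die_green_centre
  s [217. 304.] 0.77
  t [174. 396.] 0.85
   [ 0.645 -0.26   0.119] 0.005408065958992208
hook_stand
  t [184. 367.] 0.92
thread_tray
  s [271. 350.] 0.85
  s [228. 342.] 0.68
  t [256. 375.] 0.78
  t [174. 393.] 0.53
   [ 0.481 -0.218  0.005] 0.012984735918074525
paste_jar
  s [287. 392.] 0.8
  s [260. 340.] 0.52
  t [321. 363.] 0.97
   [ 0.339 -0.184  0.012] 0.006324872350212907
wax_block
  s [317. 340.] 0.74
  t [291. 288.] 0.8
   [ 0.414 -0.014 -0.   ] 0.001098383907400186
glue_tin
  s [230. 343.] 0.63
  t [208. 471.] 0.58
   [ 0.594 -0.446  0.   ] 0.004819935484893314
```

View pics/s0.png

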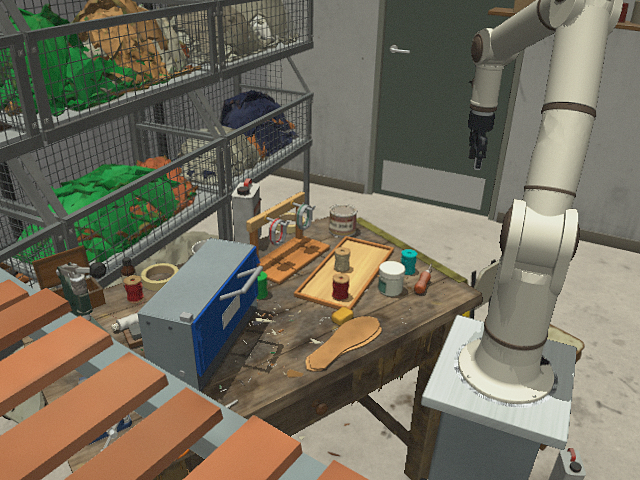

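View pics/t0.png

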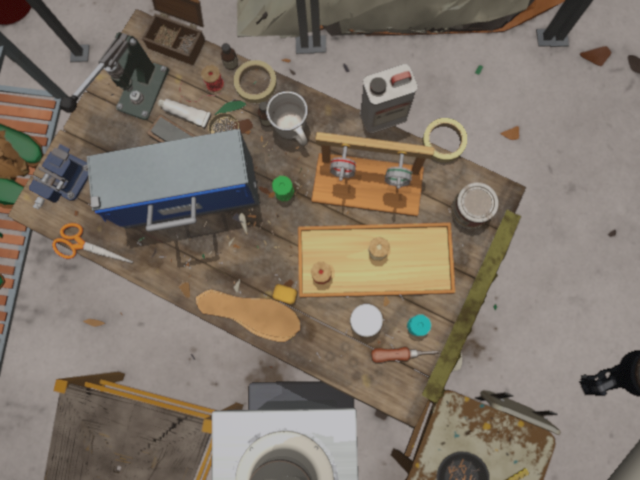

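Spools in the tray are natural (top 381,251; side 341,260) and red (top 320,273; side 340,288). The black spool is absent. The look-alikes are the green spool (top 283,189) and the turquoise one (top 419,324). A red thing (top 212,78) stands outside the tray. Both dies hang on the stand (top 343,168 and 398,176). One enlarged crop will confirm this and show the handle's ends.

```bash
cat > b.py <<'E'
from h import *
np.set_printoptions(precision=3,suppress=True)
s=cv2.imread("pics/s0.png");t=cv2.imread("pics/t0.png")
r=lambda im,x,y,w,h,W,H: cv2.resize(im[y:y+h,x:x+w],(W,H),interpolation=cv2.INTER_CUBIC)
A=r(t,130,180,100,75,400,300);B=r(t,290,220,100,75,400,300);C=r(s,200,250,100,75,400,300);D=r(s,255,195,100,75*1,400,300)
cv2.imwrite("pics/c0.png",np.vstack([np.hstack([A,B]),np.hstack([C,D])]))
p=vision.capture("side");q=vision.capture("top")
print("nat",tri(p,(262,341),q,(251,381)),atz(q,(251,381),.034),atz(p,(262,341),.034))
print("red",tri(p,(286,338),q,(273,320)),atz(q,(273,320),.034),atz(p,(286,338),.034))
for n,a in (("natural","spool_natural_centre"),("red","spool_red_centre")):
  for im in(p,q):
    for x in trace(im,a)[:3]:
      ys,xs=np.nonzero(x["pixels"]);print(n,x["box"],round(x["confidence"],2),atz(im,(ys.mean(),xs.mean()),.034))
for im in(p,q):
    for x in trace(im,"bin_handle")[:2]:print("h",x["box"],x["confidence"])
E
python3 b.py
```

```text
nat (array([ 0.501, -0.228,  0.022]), np.float64(0.008919101026131863)) [ 0.495 -0.228  0.034] [ 0.498 -0.209  0.034]
red (array([ 0.452, -0.089,  0.038]), np.float64(0.007075431042451372)) [ 0.449 -0.09   0.034] [ 0.457 -0.094  0.034]
natural [334.6, 246.7, 16.1, 24.4] 0.9 [ 0.502 -0.225  0.034]
natural [371.2, 235.0, 15.0, 25.1] 0.58 [ 0.5   -0.222  0.034]
red [330.3, 274.6, 19.0, 27.4] 0.94 [ 0.451 -0.095  0.034]
red [398.5, 251.0, 18.7, 25.3] 0.82 [ 0.33  -0.305  0.034]
red [257.9, 271.3, 10.5, 25.6] 0.72 [ 0.638 -0.009  0.034]
red [407.6, 310.9, 23.4, 26.9] 0.93 [ 0.329 -0.303  0.034]
red [313.7, 263.6, 20.2, 23.4] 0.86 [ 0.448 -0.093  0.034]
red [274.9, 176.6, 21.1, 27.7] 0.85 [ 0.646 -0.009  0.034]
h [192.9, 246.1, 68.4, 128.8] 0.72
h [97.5, 186.6, 158.6, 45.5] 0.93
```

View pics/c0.png

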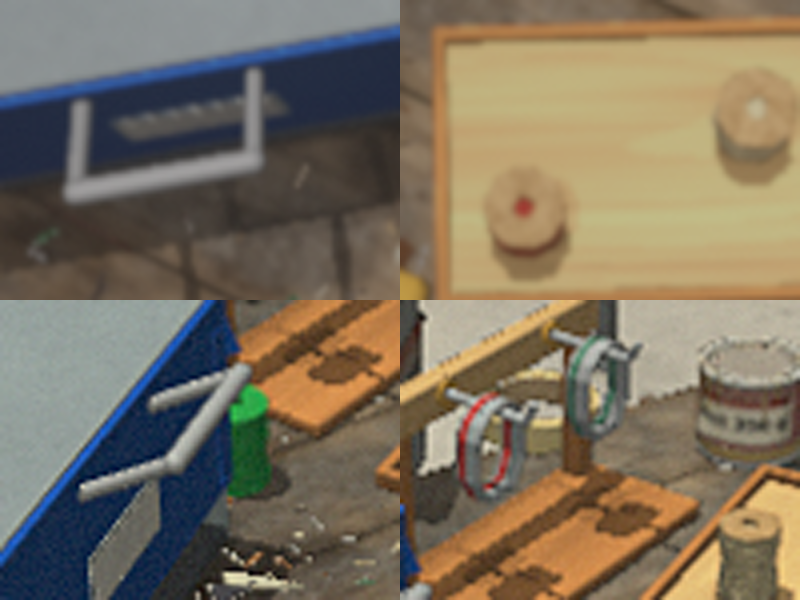

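Crop confirmed: the handle bar runs top (147,227)–(194,219), side (244,291)–(261,268). The beige and red spools are in the tray, with the red die nearer the bin and the green die nearer the tin. Next I'll compute the bin geometry.

```bash
cat >> h.py <<'E'
np.set_printoptions(precision=3,suppress=True)
def plan(*wps,start=None,step=.04):
    """wps: (x,y,z,yaw) tool down; prints tool-frame rows (turn first, then shift)"""
    if start is None:
        o=manip.observe();cur=np.r_[o["eef_pos"],o["tool_rot"][2]];print("cur",cur)
    else: cur=np.array(start)
    for w in wps:
        w=np.array(w,float);dy=(w[3]-cur[3]+np.pi)%(2*np.pi)-np.pi
        n=int(np.ceil(abs(dy)/.14)) if abs(dy)>.004 else 0
        c,s=np.cos(w[3]),np.sin(w[3]);d=w[:3]-cur[:3]
        td=np.array([c*d[0]+s*d[1],s*d[0]-c*d[1],-d[2]]);m=max(1,int(np.ceil(np.linalg.norm(td)/step)))
        if n: print(" turn wz %.3f x %d"%(-dy/n,n))
        print(" shift",np.round(td/m,4),"x",m,"-> ",w); cur=w
E
cat > c.py <<'E'
from h import *
p=vision.capture("side");q=vision.capture("top")
L=tri(p,(291.5,244),q,(227.3,147.5));R=tri(p,(268,261.5),q,(219.7,193.8));print(L,R)
for nm,rs,rt in(("die_red",(228,279),(167,346)),("die_green",(217,304),(174,396))): print(nm,tri(p,rs,q,rt))
l=atz(q,(227.3,147.5),.205);r=atz(q,(219.7,193.8),.205);m=(l+r)/2
d=r-l;b=np.arctan2(d[1],d[0])+np.pi/2;print("top@.205",l,r,m,np.linalg.norm(d),"bin yaw",b)
x=np.array([np.cos(b),np.sin(b),0]);print("hinge",m+.095*x)
# tray/stand yaw from picture: tray top-lip corners, stand rail
a=atz(q,(229,299),.014);c=atz(q,(224,452),.014);e=c-a;print("tray yaw",np.arctan2(e[1],e[0])+np.pi/2,np.linalg.norm(e))
a=atz(q,(137,317),.162);c=atz(q,(152,431),.162);e=c-a;print("stand yaw",np.arctan2(e[1],e[0])+np.pi/2,np.linalg.norm(e))
plan((.232,-.607,.31,.365),(m[0],m[1],.30,b+np.pi/2),(m[0],m[1],.207,b+np.pi/2))
E
python3 c.py
```

```text
(array([0.526, 0.247, 0.204]), np.float64(0.0018874165458647378)) (array([0.539, 0.154, 0.205]), np.float64(0.0012998402818527354))
die_red (array([ 0.664, -0.152,  0.129]), np.float64(0.0018380205241493811))
die_green (array([ 0.645, -0.26 ,  0.12 ]), np.float64(0.0052883137877586806))
top@.205 [0.527 0.247 0.205] [0.54  0.155 0.205] [0.533 0.201 0.205] 0.09354872203536894 bin yaw 0.13790827030478514
hinge [0.627 0.214 0.205]
tray yaw 0.006723550471612327 0.35179410022058794
stand yaw -0.16731887430563797 0.24027439548626428
cur [ 0.232 -0.607  0.248  0.365]
 shift [ 0.    -0.    -0.031] x 2 ->  [ 0.232 -0.607  0.31   0.365]
 turn wz -0.134 x 10
 shift [0.035 0.019 0.001] x 22 ->  [0.533 0.201 0.3   1.709]
 shift [0.    0.    0.031] x 3 ->  [0.533 0.201 0.207 1.709]
```

{"fn": "apply_moves", "kwargs": {
  "delta_pos": [
    [0,0,-0.031],
    [0,0,-0.031],
    [0,0,0],
    [0,0,0],
    [0,0,0],
    [0,0,0],
    [0,0,0],
    [0,0,0],
    [0,0,0],
    [0,0,0],
    [0,0,0],
    [0,0,0]
  ],
  "turn": [
    [0,0,0],
    [0,0,0],
    [0,0,-0.134],
    [0,0,-0.134],
    [0,0,-0.134],
    [0,0,-0.134],
    [0,0,-0.134],
    [0,0,-0.134],
    [0,0,-0.134],
    [0,0,-0.134],
    [0,0,-0.134],
    [0,0,-0.134]
  ],
  "hand": [0.5,0.5,0.5,0.5,0.5,0.5,0.5,0.5,0.5,0.5,0.5,0.5],
  "force": 40
}}

```text
time: 3.1
eef_pos: [0.2319, -0.6072, 0.3103]
tool_rot: [-3.142, 0.0, 1.71]
force: [-0.4, -0.3, -0.3]
gripper_width: 0.499
```

{"fn": "apply_moves", "kwargs": {
  "delta_pos": [
    [0.035,0.019,0.001],
    [0.035,0.019,0.001],
    [0.035,0.019,0.001],
    [0.035,0.019,0.001],
    [0.035,0.019,0.001],
    [0.035,0.019,0.001],
    [0.035,0.019,0.001],
    [0.035,0.019,0.001],
    [0.035,0.019,0.001],
    [0.035,0.019,0.001],
    [0.035,0.019,0.001],
    [0.035,0.019,0.001],
    [0.035,0.019,0.001],
    [0.035,0.019,0.001],
    [0.035,0.019,0.001],
    [0.035,0.019,0.001],
    [0.035,0.019,0.001],
    [0.035,0.019,0.001],
    [0.035,0.019,0.001],
    [0,0,0]
  ],
  "turn": [
    [0,0,0],
    [0,0,0],
    [0,0,0],
    [0,0,0],
    [0,0,0],
    [0,0,0],
    [0,0,0],
    [0,0,0],
    [0,0,0],
    [0,0,0],
    [0,0,0],
    [0,0,0],
    [0,0,0],
    [0,0,0],
    [0,0,0],
    [0,0,0],
    [0,0,0],
    [0,0,0],
    [0,0,0],
    [0,0,0]
  ],
  "hand": [0.5,0.5,0.5,0.5,0.5,0.5,0.5,0.5,0.5,0.5,0.5,0.5,0.5,0.5,0.5,0.5,0.5,0.5,0.5,0.5]
}}

```text
time: 5.1
eef_pos: [0.5011, 0.1075, 0.292]
tool_rot: [3.139, -0.004, 1.715]
force: [-0.4, 1.1, 0.4]
gripper_width: 0.5
```

```bash
python3 -c "
from h import *
o=manip.observe();print(o['time'],o['tool_rot'],o['qpos'],o['gripper_width'],o['force'])
plan((.533,.201,.29,1.709),(.533,.201,.203,1.709))"
```

```text
5.1 [ 3.139 -0.004  1.715] [ 0.648  0.353 -1.106  1.829  0.339  1.167 -0.424] 0.5001877770286797 [-0.38   1.081  0.371]
cur [0.501 0.107 0.292 1.715]
 turn wz 0.006 x 1
 shift [0.029 0.015 0.001] x 3 ->  [0.533 0.201 0.29  1.709]
 shift [0.    0.    0.029] x 3 ->  [0.533 0.201 0.203 1.709]
```

{"fn": "apply_moves", "kwargs": {
  "delta_pos": [
    [0.029,0.015,0.001],
    [0.029,0.015,0.001],
    [0.029,0.015,0.001],
    [0,0,0],
    [0,0,0]
  ],
  "turn": [
    [0,0,0],
    [0,0,0],
    [0,0,0],
    [0,0,0],
    [0,0,0]
  ],
  "hand": [0.5,0.5,0.5,0.5,0.5]
}}

```text
time: 5.6
eef_pos: [0.5334, 0.1925, 0.2881]
tool_rot: [-3.141, 0.0, 1.706]
force: [0.1, -0.5, -0.4]
gripper_width: 0.5
```

```bash
python3 -c "
from h import *
plan((.533,.201,.203,1.709))"
```

```text
cur [0.533 0.192 0.288 1.706]
 shift [0.003 0.    0.028] x 3 ->  [0.533 0.201 0.203 1.709]
```

{"fn": "apply_moves", "kwargs": {
  "delta_pos": [
    [0.003,0,0.028],
    [0.003,0,0.028],
    [0.003,0,0.028],
    [0,0,0],
    [0,0,0],
    [0,0,0],
    [0,0,0],
    [0,0,0],
    [0,0,0],
    [0,0,0]
  ],
  "turn": [
    [0,0,0],
    [0,0,0],
    [0,0,0],
    [0,0,0],
    [0,0,0],
    [0,0,0],
    [0,0,0],
    [0,0,0],
    [0,0,0],
    [0,0,0]
  ],
  "hand": [0.5,0.5,0.5,0.5,0,0,0,0,0,0],
  "force": 30
}}

```text
time: 6.6
eef_pos: [0.533, 0.2007, 0.206]
tool_rot: [3.14, 0.002, 1.705]
force: [-2.8, -3.2, 6.8]
gripper_width: 0.129
```

{"fn": "apply_moves", "kwargs": {
  "delta_pos": [
    [0,-0.0073,0.0051],
    [0,-0.0073,0.0051],
    [0,-0.0067,0.0059],
    [0,-0.0067,0.0059],
    [0,-0.0061,0.0065],
    [0,-0.0061,0.0065],
    [0,-0.0054,0.007],
    [0,-0.0054,0.007],
    [0,-0.0047,0.0076],
    [0,-0.0047,0.0076],
    [0,-0.0039,0.008],
    [0,-0.0039,0.008],
    [0,-0.0031,0.0084],
    [0,-0.0031,0.0084],
    [0,-0.0022,0.0086],
    [0,-0.0022,0.0086],
    [0,0,0]
  ],
  "turn": [
    [0,0,0],
    [0,0,0],
    [0,0,0],
    [0,0,0],
    [0,0,0],
    [0,0,0],
    [0,0,0],
    [0,0,0],
    [0,0,0],
    [0,0,0],
    [0,0,0],
    [0,0,0],
    [0,0,0],
    [0,0,0],
    [0,0,0],
    [0,0,0],
    [0,0,0]
  ],
  "hand": [0,0,0,0,0,0,0,0,0,0,0,0,0,0,0,0,0]
}}

```text
time: 8.3
eef_pos: [0.4548, 0.1895, 0.089]
tool_rot: [-3.141, 0.001, 1.704]
force: [2.9, -4.3, -0.6]
gripper_width: 0.125
```

Followed the arc to 0.8 rad. Next: go to the stop, release and retreat up and forward.

{"fn": "apply_moves", "kwargs": {
  "delta_pos": [
    [0,-0.0014,0.0088],
    [0,-0.0014,0.0088],
    [0,-0.0004,0.0088],
    [0,0,0.003],
    [0,0,0],
    [0,0,0],
    [0,0,0],
    [0,0,0],
    [0,-0.004,-0.03],
    [0,-0.015,-0.04],
    [0,-0.02,-0.04],
    [0,0,-0.04],
    [0,0,-0.04],
    [0,0,0]
  ],
  "turn": [
    [0,0,0],
    [0,0,0],
    [0,0,0],
    [0,0,0],
    [0,0,0],
    [0,0,0],
    [0,0,0],
    [0,0,0],
    [0,0,0],
    [0,0,0],
    [0,0,0],
    [0,0,0],
    [0,0,0],
    [0,0,0]
  ],
  "hand": [0,0,0,0,0,0.35,0.35,0.35,0.35,0.35,0.35,0.35,0.35,0.35]
}}

```text
time: 9.7
eef_pos: [0.4154, 0.1881, 0.2552]
tool_rot: [3.132, -0.002, 1.705]
force: [-0.8, -0.0, -0.6]
gripper_width: 0.351
```

```bash
cat > d.py <<'E'
from h import *
import sys
p=vision.capture("side");q=vision.capture("top");k=sys.argv[1]
o=manip.observe();print(o["time"],o["eef_pos"],o["tool_rot"],o["gripper_width"],o["qpos"])
for n in "bin_handle bin_floor spool_natural_centre spool_red_centre die_red_centre die_green_centre".split():
    for im,nm in((p,"s"),(q,"t")):
        z={"s":.034,"d":.117,"b":.065}[n[0]]
        print(n,nm,[(np.round(x["centre"]),round(x["confidence"],2),atz(im,x["centre"],z)[:2]) for x in landmark_of(im,n)[:3]])
cv2.imwrite("pics/%s.png"%k,cv2.cvtColor(np.vstack([cv2.resize(p["img"][190:400,100:480],(760,420))[:300],cv2.resize(q["img"][90:300,70:520],(760,300))]),cv2.COLOR_RGB2BGR))
E
python3 d.py e1
```

```text
9.8 [0.413 0.186 0.251] [ 3.138 -0.001  1.704] 0.35098151213854284 [ 0.561  0.284 -1.186  2.006  0.306  1.044 -0.634]
bin_handle s [(array([338., 290.]), 0.78, array([0.452, 0.186])), (array([259., 288.]), 0.26, array([ 0.615, -0.11 ]))]
bin_handle t [(array([273., 197.]), 0.58, array([0.451, 0.18 ]))]
bin_floor s []
bin_floor t [(array([192., 185.]), 0.65, array([0.636, 0.21 ])), (array([208., 469.]), 0.55, array([ 0.58 , -0.423]))]
spool_natural_centre s [(array([261., 341.]), 0.64, array([ 0.501, -0.212]))]
spool_natural_centre t [(array([247., 379.]), 0.59, array([ 0.505, -0.224]))]
spool_red_centre s [(array([287., 342.]), 0.91, array([ 0.447, -0.096])), (array([263., 408.]), 0.66, array([ 0.327, -0.29 ]))]
spool_red_centre t [(array([325., 420.]), 0.78, array([ 0.328, -0.307])), (array([190., 283.]), 0.76, array([ 0.642, -0.009])), (array([273., 321.]), 0.68, array([ 0.45 , -0.093]))]
die_red_centre s [(array([232., 276.]), 0.45, array([ 0.67 , -0.145]))]
die_red_centre t [(array([162., 344.]), 0.94, array([ 0.677, -0.148]))]
die_green_centre s []
die_green_centre t [(array([176., 397.]), 0.89, array([ 0.644, -0.261]))]
```

View pics/e1.png

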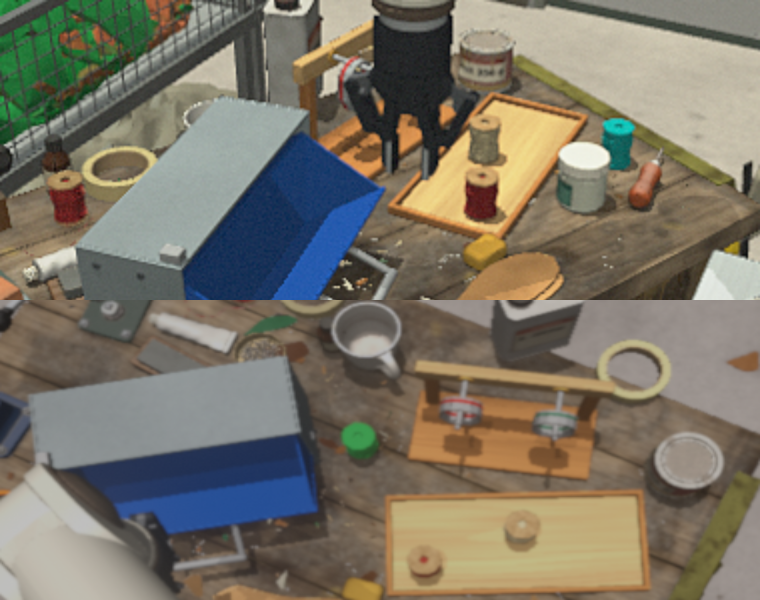

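The bin is tipped out (handle at about 0.45, 0.186). Nothing is disturbed. Going to the red spool.

{"fn": "apply_moves", "kwargs": {
  "delta_pos": [
    [0,0,0],
    [0,0,0],
    [0,0,0],
    [0,0,0],
    [0,0,0],
    [0,0,0],
    [0,0,0],
    [0,0,0],
    [0,0,0],
    [0,0,0],
    [0,0,0],
    [0,0,0]
  ],
  "turn": [
    [0,0,0.1425],
    [0,0,0.1425],
    [0,0,0.1425],
    [0,0,0.1425],
    [0,0,0.1425],
    [0,0,0.1425],
    [0,0,0.1425],
    [0,0,0.1425],
    [0,0,0.1425],
    [0,0,0.1425],
    [0,0,0.1425],
    [0,0,0]
  ],
  "hand": [0.9,0.9,0.9,0.9,0.9,0.9,0.9,0.9,0.9,0.9,0.9,0.9]
}}

```text
time: 11.6
eef_pos: [0.4127, 0.1851, 0.2508]
tool_rot: [3.141, -0.0, 0.136]
force: [-0.4, -0.1, -0.2]
gripper_width: 0.898
```

```bash
python3 -c "
from h import *
print(manip.observe()['qpos'])
plan((.4495,-.093,.2,.138),(.4495,-.093,.043,.138),(.4495,-.093,.24,.138),(.627-.083*.99-.138*.09,.214-.083*.138+.99*.09,.24,.138))"
```

```text
[ 0.319  0.19  -0.879  2.011  0.172  1.015 -2.077]
cur [0.413 0.185 0.251 0.136]
 shift [-0.     0.035  0.006] x 8 ->  [ 0.45  -0.093  0.2    0.138]
 shift [0.    0.    0.039] x 4 ->  [ 0.45  -0.093  0.043  0.138]
 shift [ 0.     0.    -0.039] x 5 ->  [ 0.45  -0.093  0.24   0.138]
 shift [ 0.013 -0.037 -0.   ] x 10 ->  [0.532 0.292 0.24  0.138]
```

{"fn": "apply_moves", "kwargs": {
  "delta_pos": [
    [0,0.035,0.006],
    [0,0.035,0.006],
    [0,0.035,0.006],
    [0,0.035,0.006],
    [0,0.035,0.006],
    [0,0.035,0.006],
    [0,0.035,0.006],
    [0,0.035,0.006],
    [0,0,0],
    [0,0,0]
  ],
  "turn": [
    [0,0,0],
    [0,0,0],
    [0,0,0],
    [0,0,0],
    [0,0,0],
    [0,0,0],
    [0,0,0],
    [0,0,0],
    [0,0,0],
    [0,0,0]
  ],
  "hand": [0.9,0.9,0.9,0.9,0.9,0.9,0.9,0.9,0.9,0.9]
}}

```text
time: 12.6
eef_pos: [0.4508, -0.0927, 0.2024]
tool_rot: [-3.141, 0.0, 0.138]
force: [0.4, 0.8, 0.4]
gripper_width: 0.899
```

```bash
cat > f.py <<'E'
from h import *
import sys
n=sys.argv[1];z=float(sys.argv[2])
for nm in("side","top"):
    im=vision.capture(nm)
    for x in landmark_of(im,n)[:3]: print(n,nm,np.round(x["centre"]),round(x["confidence"],2),atz(im,x["centre"],z)[:2])
    for x in trace(im,n)[:3]:
        ys,xs=np.nonzero(x["pixels"]);print("  tr",x["box"],round(x["confidence"],2),atz(im,(ys.mean(),xs.mean()),z)[:2])
E
python3 f.py spool_red_centre .034; python3 -c "
from h import *
plan((.4495,-.093,.043,.138))"
```

```text
spool_red_centre side [289. 338.] 0.84 [ 0.451 -0.081]
spool_red_centre side [263. 406.] 0.53 [ 0.331 -0.289]
  tr [400.5, 249.0, 16.3, 27.1] 0.82 [ 0.33  -0.306]
  tr [331.6, 274.2, 18.2, 28.6] 0.81 [ 0.45  -0.096]
spool_red_centre top [324. 419.] 0.85 [ 0.332 -0.305]
spool_red_centre top [192. 282.] 0.76 [ 0.639 -0.006]
spool_red_centre top [186. 367.] 0.2 [ 0.648 -0.202]
  tr [406.2, 312.9, 23.8, 23.8] 0.88 [ 0.329 -0.303]
  tr [272.4, 176.8, 21.1, 23.6] 0.81 [ 0.653 -0.007]
  tr [384.0, 167.7, 29.3, 20.4] 0.33 [ 0.668 -0.274]
cur [ 0.451 -0.091  0.203  0.14 ]
 shift [-0.001  0.     0.04 ] x 4 ->  [ 0.45  -0.093  0.043  0.138]
```

{"fn": "apply_moves", "kwargs": {
  "delta_pos": [
    [0,0,0.04],
    [0,0,0.04],
    [0,0,0.04],
    [0,0,0.02],
    [0,0,0.02],
    [0,0,0],
    [0,0,0],
    [0,0,0],
    [0,0,0],
    [0,0,0],
    [0,0,0],
    [0,0,-0.01],
    [0,0,-0.03],
    [0,0,-0.04],
    [0,0,-0.04],
    [0,0,-0.04],
    [0,0,-0.04],
    [0,0,0]
  ],
  "turn": [
    [0,0,0],
    [0,0,0],
    [0,0,0],
    [0,0,0],
    [0,0,0],
    [0,0,0],
    [0,0,0],
    [0,0,0],
    [0,0,0],
    [0,0,0],
    [0,0,0],
    [0,0,0],
    [0,0,0],
    [0,0,0],
    [0,0,0],
    [0,0,0],
    [0,0,0],
    [0,0,0]
  ],
  "hand": [0.9,0.9,0.9,0.9,0.9,0.9,0,0,0,0,0,0,0,0,0,0,0,0],
  "force": 50
}}

```text
time: 14.7
eef_pos: [0.4544, -0.0928, 0.2486]
tool_rot: [3.136, -0.009, 0.137]
force: [1.1, 0.5, 0.1]
gripper_width: 0.518
```

```bash
python3 -c "
from h import *
plan((.627-.083*.99-.138*.09,.214-.083*.138+.99*.09,.24,.138),(.532,.292,.138,.138))"
```

```text
cur [ 0.454 -0.093  0.249  0.137]
 shift [ 0.013 -0.037  0.001] x 10 ->  [0.532 0.292 0.24  0.138]
 shift [-0.    -0.     0.034] x 3 ->  [0.532 0.292 0.138 0.138]
```

{"fn": "apply_moves", "kwargs": {
  "delta_pos": [
    [0.013,-0.037,0],
    [0.013,-0.037,0],
    [0.013,-0.037,0],
    [0.013,-0.037,0],
    [0.013,-0.037,0],
    [0.013,-0.037,0],
    [0.013,-0.037,0],
    [0.013,-0.037,0],
    [0.013,-0.037,0],
    [0.013,-0.037,0],
    [0,0,0],
    [0,0,0],
    [0,0,0]
  ],
  "turn": [
    [0,0,0],
    [0,0,0],
    [0,0,0],
    [0,0,0],
    [0,0,0],
    [0,0,0],
    [0,0,0],
    [0,0,0],
    [0,0,0],
    [0,0,0],
    [0,0,0],
    [0,0,0],
    [0,0,0]
  ],
  "hand": [0,0,0,0,0,0,0,0,0,0,0,0,0]
}}

```text
time: 16.0
eef_pos: [0.529, 0.2903, 0.2422]
tool_rot: [3.14, 0.001, 0.136]
force: [-0.5, -0.3, -1.2]
gripper_width: 0.522
```

```bash
python3 -c "
from h import *
print(manip.observe()['qpos'])
plan((.532,.292,.138,.138))"
```

```text
[ 0.033  0.505 -0.786  1.669  0.389  1.132 -2.294]
cur [0.529 0.29  0.242 0.136]
 shift [ 0.001 -0.     0.035] x 3 ->  [0.532 0.292 0.138 0.138]
```

{"fn": "apply_moves", "kwargs": {
  "delta_pos": [
    [0.001,0,0.035],
    [0.001,0,0.035],
    [0.001,0,0.025],
    [0,0,0.01],
    [0,0,0],
    [0,0,0],
    [0,0,0],
    [0,0,0],
    [0,0,0],
    [0,0,-0.04],
    [0,0,-0.04],
    [0,0,-0.04],
    [0,0,0]
  ],
  "turn": [
    [0,0,0],
    [0,0,0],
    [0,0,0],
    [0,0,0],
    [0,0,0],
    [0,0,0],
    [0,0,0],
    [0,0,0],
    [0,0,0],
    [0,0,0],
    [0,0,0],
    [0,0,0],
    [0,0,0]
  ],
  "hand": [0,0,0,0,0,0.75,0.75,0.75,0.75,0.75,0.75,0.75,0.75]
}}

```text
time: 17.3
eef_pos: [0.5347, 0.2952, 0.2645]
tool_rot: [-3.138, -0.01, 0.138]
force: [0.8, 0.8, -0.1]
gripper_width: 0.749
```

```bash
python3 f.py spool_natural_centre .034; python3 -c "
from h import *
plan((.502,-.224,.26,.138),(.502,-.224,.043,.138))"
```

```text
spool_natural_centre side [258. 342.] 0.81 [ 0.503 -0.228]
spool_natural_centre side [258. 287.] 0.55 [ 0.645 -0.158]
  tr [292.9, 236.4, 100.6, 72.6] 0.73 [ 0.463 -0.154]
  tr [333.7, 248.6, 18.5, 21.1] 0.57 [ 0.502 -0.225]
spool_natural_centre top [248. 379.] 0.78 [ 0.502 -0.224]
  tr [369.8, 237.6, 19.2, 21.9] 0.59 [ 0.5   -0.223]
cur [0.531 0.292 0.256 0.137]
 shift [-0.008  0.039 -0.   ] x 13 ->  [ 0.502 -0.224  0.26   0.138]
 shift [0.    0.    0.036] x 6 ->  [ 0.502 -0.224  0.043  0.138]
```

{"fn": "apply_moves", "kwargs": {
  "delta_pos": [
    [-0.0077,0.039,0],
    [-0.0077,0.039,0],
    [-0.0077,0.039,0],
    [-0.0077,0.039,0],
    [-0.0077,0.039,0],
    [-0.0077,0.039,0],
    [-0.0077,0.039,0],
    [-0.0077,0.039,0],
    [-0.0077,0.039,0],
    [-0.0077,0.039,0],
    [-0.0077,0.039,0],
    [-0.0077,0.039,0],
    [-0.0077,0.039,0],
    [0,0,0],
    [0,0,0.03],
    [0,0,0.03],
    [0,0,0]
  ],
  "turn": [
    [0,0,0],
    [0,0,0],
    [0,0,0],
    [0,0,0],
    [0,0,0],
    [0,0,0],
    [0,0,0],
    [0,0,0],
    [0,0,0],
    [0,0,0],
    [0,0,0],
    [0,0,0],
    [0,0,0],
    [0,0,0],
    [0,0,0],
    [0,0,0],
    [0,0,0]
  ],
  "hand": [0.9,0.9,0.9,0.9,0.9,0.9,0.9,0.9,0.9,0.9,0.9,0.9,0.9,0.9,0.9,0.9,0.9]
}}

```text
time: 19.3
eef_pos: [0.4989, -0.2221, 0.1932]
tool_rot: [-3.136, 0.007, 0.138]
force: [-0.2, 0.2, 0.4]
gripper_width: 0.895
```

```bash
python3 d.py e2;  python3 -c "
from h import *
plan((.502,-.224,.043,.138))"
```

```text
19.4 [ 0.502 -0.223  0.197] [-3.14   0.002  0.138] 0.9023831680573379 [ 0.89   0.423 -0.65   1.848  0.304  0.974 -1.325]
bin_handle s [(array([336., 292.]), 0.81, array([0.451, 0.179]))]
bin_handle t [(array([276., 195.]), 0.71, array([0.445, 0.184]))]
bin_floor s [(array([321., 213.]), 0.64, array([0.639, 0.212]))]
bin_floor t [(array([193., 184.]), 0.57, array([0.633, 0.212]))]
spool_natural_centre s [(array([260., 340.]), 0.57, array([ 0.505, -0.217]))]
spool_natural_centre t [(array([246., 380.]), 0.69, array([ 0.506, -0.227]))]
spool_red_centre s [(array([263., 408.]), 0.75, array([ 0.327, -0.292])), (array([326., 228.]), 0.59, array([0.621, 0.182]))]
spool_red_centre t [(array([210., 180.]), 0.7, array([0.601, 0.228])), (array([191., 285.]), 0.68, array([ 0.639, -0.014]))]
die_red_centre s [(array([229., 279.]), 0.84, array([ 0.673, -0.165]))]
die_red_centre t [(array([257., 374.]), 0.2, array([ 0.469, -0.206]))]
die_green_centre s [(array([217., 305.]), 0.77, array([ 0.641, -0.266]))]
die_green_centre t []
cur [ 0.502 -0.224  0.198  0.137]
 shift [-0.     0.     0.039] x 4 ->  [ 0.502 -0.224  0.043  0.138]
```

View pics/e2.png

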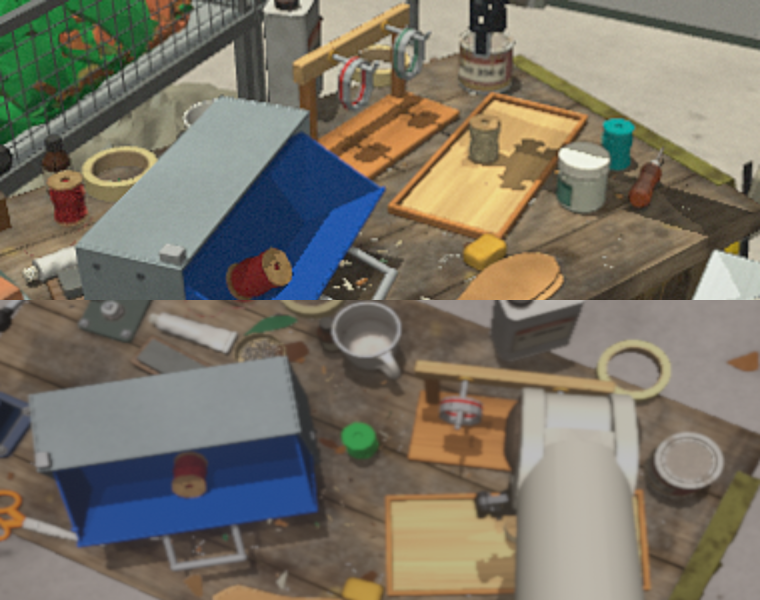

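The red spool lies in the bin near its middle (crop 190,475). Next is the natural spool, for the bin's right end.

{"fn": "apply_moves", "kwargs": {
  "delta_pos": [
    [0,0,0.039],
    [0,0,0.039],
    [0,0,0.039],
    [0,0,0.02],
    [0,0,0.018],
    [0,0,0],
    [0,0,0],
    [0,0,0],
    [0,0,0],
    [0,0,0],
    [0,0,0],
    [0,0,-0.01],
    [0,0,-0.03],
    [0,0,-0.04],
    [0,0,-0.04],
    [0,0,-0.04],
    [0,0,-0.04],
    [0,0,0]
  ],
  "turn": [
    [0,0,0],
    [0,0,0],
    [0,0,0],
    [0,0,0],
    [0,0,0],
    [0,0,0],
    [0,0,0],
    [0,0,0],
    [0,0,0],
    [0,0,0],
    [0,0,0],
    [0,0,0],
    [0,0,0],
    [0,0,0],
    [0,0,0],
    [0,0,0],
    [0,0,0],
    [0,0,0]
  ],
  "hand": [0.9,0.9,0.9,0.9,0.9,0.9,0,0,0,0,0,0,0,0,0,0,0,0],
  "force": 50
}}

```text
time: 21.8
eef_pos: [0.5058, -0.2244, 0.2493]
tool_rot: [3.135, -0.009, 0.138]
force: [1.0, -0.4, -0.2]
gripper_width: 0.526
```

```bash
python3 -c "
from h import *
plan((.558,.109,.25,.138),(.558,.109,.138,.138),step=.037)"
```

```text
cur [ 0.506 -0.224  0.249  0.138]
 shift [ 0.01  -0.032 -0.   ] x 10 ->  [0.558 0.109 0.25  0.138]
 shift [0.    0.    0.028] x 4 ->  [0.558 0.109 0.138 0.138]
```

{"fn": "apply_moves", "kwargs": {
  "delta_pos": [
    [0.01,-0.032,0],
    [0.01,-0.032,0],
    [0.01,-0.032,0],
    [0.01,-0.032,0],
    [0.01,-0.032,0],
    [0.01,-0.032,0],
    [0.01,-0.032,0],
    [0.01,-0.032,0],
    [0.01,-0.032,0],
    [0.01,-0.032,0],
    [0,0,0],
    [0,0,0],
    [0,0,0]
  ],
  "turn": [
    [0,0,0],
    [0,0,0],
    [0,0,0],
    [0,0,0],
    [0,0,0],
    [0,0,0],
    [0,0,0],
    [0,0,0],
    [0,0,0],
    [0,0,0],
    [0,0,0],
    [0,0,0],
    [0,0,0]
  ],
  "hand": [0,0,0,0,0,0,0,0,0,0,0,0,0]
}}

```text
time: 23.1
eef_pos: [0.5573, 0.1057, 0.2422]
tool_rot: [3.141, 0.001, 0.136]
force: [0.3, -1.2, -0.1]
gripper_width: 0.523
```

```bash
python3 -c "
from h import *
plan((.558,.109,.138,.138),step=.037)"
```

```text
cur [0.557 0.106 0.242 0.136]
 shift [ 0.    -0.001  0.035] x 3 ->  [0.558 0.109 0.138 0.138]
```

{"fn": "apply_moves", "kwargs": {
  "delta_pos": [
    [0,-0.001,0.035],
    [0,-0.001,0.035],
    [0,-0.001,0.025],
    [0,0,0.01],
    [0,0,0],
    [0,0,0],
    [0,0,0],
    [0,0,0],
    [0,0,0],
    [0,0,-0.04],
    [0,0,-0.04],
    [0,0,-0.04],
    [-0.04,0.02,0],
    [-0.04,0.03,0],
    [-0.03,0.03,0],
    [0,0,0]
  ],
  "turn": [
    [0,0,0],
    [0,0,0],
    [0,0,0],
    [0,0,0],
    [0,0,0],
    [0,0,0],
    [0,0,0],
    [0,0,0],
    [0,0,0],
    [0,0,0],
    [0,0,0],
    [0,0,0],
    [0,0,0],
    [0,0,0],
    [0,0,0],
    [0,0,0]
  ],
  "hand": [0,0,0,0,0,0.75,0.75,0.75,0.75,0.75,0.75,0.75,0.75,0.75,0.75,0.75]
}}

```text
time: 24.7
eef_pos: [0.4558, 0.0104, 0.2574]
tool_rot: [3.137, 0.003, 0.13]
force: [0.4, -0.4, -0.0]
gripper_width: 0.755
```

```bash
cat > g.py <<'E'
from h import *
p=vision.capture("side");q=vision.capture("top")
for n in("die_red_centre","die_green_centre"):
  a=landmark_of(p,n);b=landmark_of(q,n)
  for x in a[:1]:
    for y in b[:1]: print(n,x["centre"],y["centre"],*tri(p,x["centre"],q,y["centre"]),"top@.117",atz(q,y["centre"],.117))
  for im in(p,q):
    for x in trace(im,n)[:1]:
        ys,xs=np.nonzero(x["pixels"]);print("  tr",x["box"],round(x["confidence"],2),atz(im,(ys.mean(),xs.mean()),.117)[:2])
r=lambda im,x,y,w,h,W,H: cv2.resize(im[y:y+h,x:x+w],(W,H),interpolation=cv2.INTER_CUBIC)
A=r(q["img"],310,125,130,90,780,540)[:300];A=r(q["img"],312,130,125,90,417,300);B=r(p["img"],255,190,80,72,333,300)
C=r(q["img"],80,130,180,120,450,300);D=r(p["img"],160,240,120,120,300,300)
cv2.imwrite("pics/e3.png",cv2.cvtColor(np.vstack([np.hstack([A,B]),np.hstack([C,D])]),cv2.COLOR_RGB2BGR))
E
python3 g.py
```

```text
die_red_centre [231.1, 276.0] [168.1, 345.8] [ 0.669 -0.151  0.117] 0.009298029717962895 top@.117 [ 0.665 -0.152  0.117]
  tr [270.8, 217.6, 15.7, 29.5] 0.54 [ 0.667 -0.142]
  tr [331.6, 156.5, 21.2, 22.2] 0.83 [ 0.667 -0.146]
die_green_centre [217.1, 304.4] [176.7, 398.0] [ 0.642 -0.264  0.118] 0.0004259852381715988 top@.117 [ 0.642 -0.264  0.117]
  tr [300.2, 203.3, 11.4, 25.3] 0.77 [ 0.649 -0.269]
  tr [381.9, 166.7, 28.7, 20.3] 0.74 [ 0.644 -0.265]
```

View pics/e3.png

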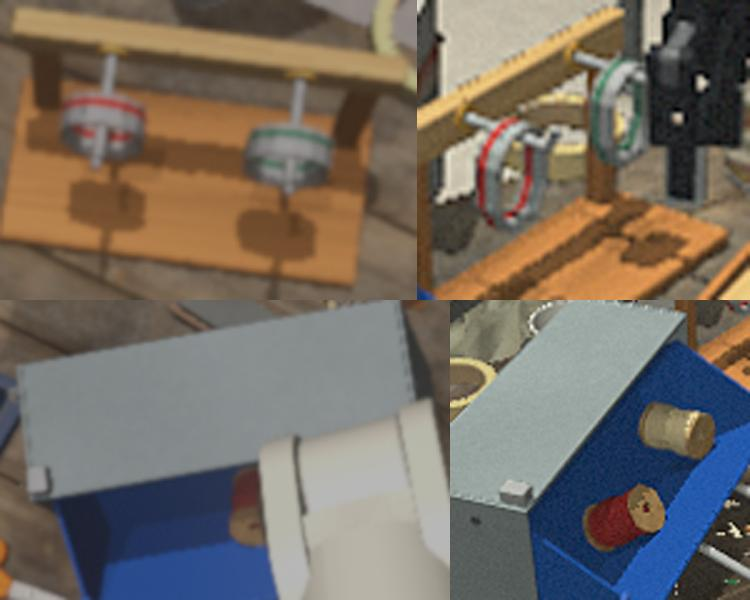

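Both spools lie in the bin, side by side in the middle and right. The red die is at about (0.667, -0.149), the green at (0.643, -0.265). Next is the red die.

```bash
python3 -c "
from h import *
plan((.667,-.149,.255,-.1),(.667,-.149,.122,-.1),step=.035)"
```

```text
cur [0.459 0.017 0.258 0.139]
 turn wz 0.119 x 2
 shift [0.028 0.018 0.   ] x 8 ->  [ 0.667 -0.149  0.255 -0.1  ]
 shift [ 0.    -0.     0.033] x 4 ->  [ 0.667 -0.149  0.122 -0.1  ]
```

{"fn": "apply_moves", "kwargs": {
  "delta_pos": [
    [0,0,0],
    [0,0,0],
    [0.028,0.018,0],
    [0.028,0.018,0],
    [0.028,0.018,0],
    [0.028,0.018,0],
    [0.028,0.018,0],
    [0.028,0.018,0],
    [0.028,0.018,0],
    [0.028,0.018,0],
    [0,0,0],
    [0,0,0],
    [0,0,0.03],
    [0,0,0]
  ],
  "turn": [
    [0,0,0.119],
    [0,0,0.119],
    [0,0,0],
    [0,0,0],
    [0,0,0],
    [0,0,0],
    [0,0,0],
    [0,0,0],
    [0,0,0],
    [0,0,0],
    [0,0,0],
    [0,0,0],
    [0,0,0],
    [0,0,0]
  ],
  "hand": [0.95,0.95,0.95,0.95,0.95,0.95,0.95,0.95,0.95,0.95,0.95,0.95,0.95,0.95]
}}

```text
time: 26.6
eef_pos: [0.6646, -0.1483, 0.224]
tool_rot: [-3.141, 0.007, -0.099]
force: [-0.5, 0.2, -0.5]
gripper_width: 0.949
```

```bash
python3 g.py;python3 -c "
from h import *
plan((.667,-.149,.122,-.1),step=.035)"
```

```text
die_red_centre [229.0, 279.9] [167.6, 341.9] [ 0.66  -0.144  0.131] 0.003353138102997027 top@.117 [ 0.666 -0.144  0.117]
  tr [271.2, 216.2, 17.1, 31.6] 0.52 [ 0.671 -0.149]
  tr [98.3, 184.4, 160.5, 94.6] 0.22 [0.542 0.208]
die_green_centre [218.3, 303.9] [176.1, 398.1] [ 0.645 -0.265  0.113] 0.00023816415780645943 top@.117 [ 0.644 -0.264  0.117]
  tr [298.1, 204.5, 14.4, 25.6] 0.63 [ 0.647 -0.271]
cur [ 0.668 -0.15   0.228 -0.101]
 shift [-0.    -0.     0.027] x 4 ->  [ 0.667 -0.149  0.122 -0.1  ]
```

View pics/e3.png

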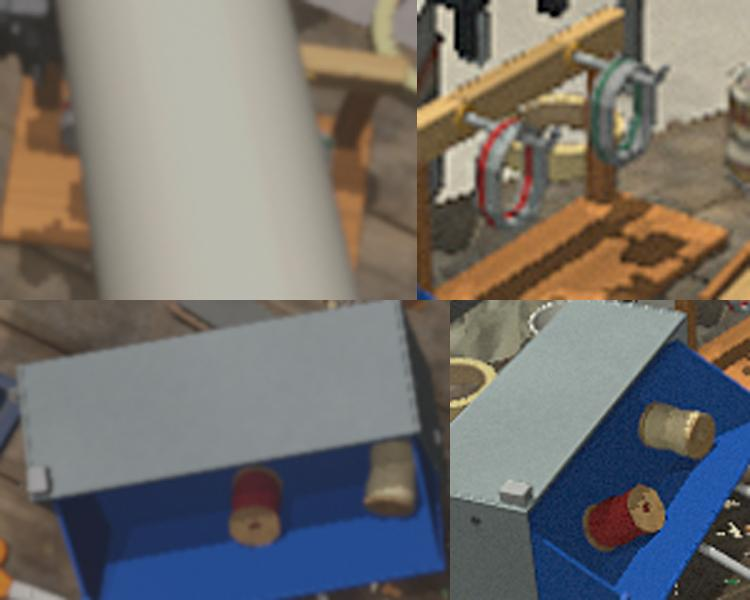

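The gripper is over the red die and the gap looks clear. Descending, gripping and lifting 30 mm.

{"fn": "apply_moves", "kwargs": {
  "delta_pos": [
    [0,0,0.027],
    [0,0,0.027],
    [0,0,0.027],
    [0,0,0.015],
    [0,0,0.01],
    [0,0,0],
    [0,0,0],
    [0,0,0],
    [0,0,0],
    [0,0,0],
    [0,0,0],
    [0,0,0]
  ],
  "turn": [
    [0,0,0],
    [0,0,0],
    [0,0,0],
    [0,0,0],
    [0,0,0],
    [0,0,0],
    [0,0,0],
    [0,0,0],
    [0,0,0],
    [0,0,0],
    [0,0,0],
    [0,0,0]
  ],
  "hand": [0.95,0.95,0.95,0.95,0.95,0.95,0,0,0,0,0,0],
  "force": 50
}}

```text
time: 28.3
eef_pos: [0.6691, -0.1491, 0.1237]
tool_rot: [-3.141, -0.004, -0.1]
force: [0.3, 2.4, 5.9]
gripper_width: 0.634
```

```bash
python3 -c "
from h import *
o=manip.observe();print(o['gripper_width'],o['force'],o['moment'])
p=vision.capture('side');cv2.imwrite('pics/e4.png',cv2.cvtColor(cv2.resize(p['img'][180:270,240:340],(800,600) if 0 else (660,594),interpolation=cv2.INTER_CUBIC),cv2.COLOR_RGB2BGR))"
```

```text
0.6340684855039734 [0.268 2.354 5.935] [ 0.465 -0.058  0.013]
```

View pics/e4.png

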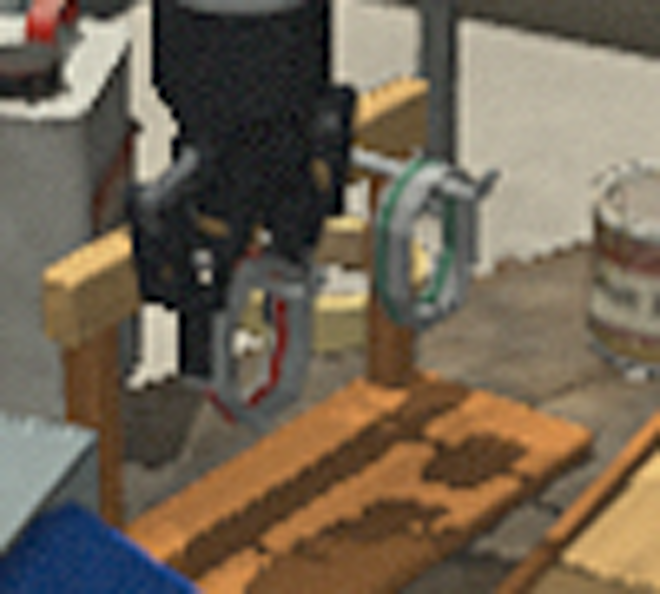

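{"fn": "apply_moves", "kwargs": {
  "delta_pos": [
    [0,0,-0.008],
    [0,0,-0.01],
    [0,0,-0.01],
    [0,0,-0.002],
    [0,0,0],
    [-0.015,-0.001,0],
    [-0.02,-0.001,0],
    [-0.02,-0.001,0],
    [-0.025,-0.002,0],
    [-0.025,-0.002,0],
    [-0.025,-0.002,0],
    [0,0,0]
  ],
  "turn": [
    [0,0,0],
    [0,0,0],
    [0,0,0],
    [0,0,0],
    [0,0,0],
    [0,0,0],
    [0,0,0],
    [0,0,0],
    [0,0,0],
    [0,0,0],
    [0,0,0],
    [0,0,0]
  ],
  "hand": [0,0,0,0,0,0,0,0,0,0,0,0]
}}

```text
time: 29.55
eef_pos: [0.5352, -0.1276, 0.1508]
tool_rot: [3.141, 0.005, -0.1]
force: [0.4, 0.4, -0.6]
gripper_width: 0.63
```

```bash
python3 -c "
from h import *
v=.098
x,y=.627-.083*.99-.138*v,.214-.083*.138+.99*v
o=manip.observe()['eef_pos']
plan((o[0],o[1],.25,-.1),(x,y,.25,.138),(x,y,.14,.138),step=.037)"
```

```text
cur [ 0.535 -0.128  0.151 -0.1  ]
 shift [ 0.    -0.    -0.033] x 3 ->  [ 0.535 -0.128  0.25  -0.1  ]
 turn wz -0.119 x 2
 shift [ 0.005 -0.035 -0.   ] x 12 ->  [0.531 0.3   0.25  0.138]
 shift [0.    0.    0.037] x 3 ->  [0.531 0.3   0.14  0.138]
```

{"fn": "apply_moves", "kwargs": {
  "delta_pos": [
    [0,0,-0.033],
    [0,0,-0.033],
    [0,0,-0.033],
    [0,0,0],
    [0,0,0],
    [0.0046,-0.0354,0],
    [0.0046,-0.0354,0],
    [0.0046,-0.0354,0],
    [0.0046,-0.0354,0],
    [0.0046,-0.0354,0],
    [0.0046,-0.0354,0],
    [0.0046,-0.0354,0],
    [0.0046,-0.0354,0],
    [0.0046,-0.0354,0],
    [0.0046,-0.0354,0],
    [0.0046,-0.0354,0],
    [0.0046,-0.0354,0],
    [0,0,0],
    [0,0,0]
  ],
  "turn": [
    [0,0,0],
    [0,0,0],
    [0,0,0],
    [0,0,-0.119],
    [0,0,-0.119],
    [0,0,0],
    [0,0,0],
    [0,0,0],
    [0,0,0],
    [0,0,0],
    [0,0,0],
    [0,0,0],
    [0,0,0],
    [0,0,0],
    [0,0,0],
    [0,0,0],
    [0,0,0],
    [0,0,0],
    [0,0,0]
  ],
  "hand": [0,0,0,0,0,0,0,0,0,0,0,0,0,0,0,0,0,0,0]
}}

```text
time: 31.45
eef_pos: [0.5353, 0.3017, 0.2504]
tool_rot: [-3.141, 0.001, 0.14]
force: [-0.0, -0.6, -1.2]
gripper_width: 0.625
```

```bash
python3 -c "
from h import *
plan((.531,.3,.14,.138),step=.037)"
```

```text
cur [0.535 0.302 0.25  0.14 ]
 shift [-0.002  0.     0.037] x 3 ->  [0.531 0.3   0.14  0.138]
```

{"fn": "apply_moves", "kwargs": {
  "delta_pos": [
    [-0.002,0,0.037],
    [-0.002,0,0.037],
    [0,0,0.026],
    [0,0,0.01],
    [0,0,0],
    [0,0,0],
    [0,0,0],
    [0,0,0],
    [0,0,-0.04],
    [0,0,-0.04],
    [0,0,-0.035],
    [0,0,0]
  ],
  "turn": [
    [0,0,0],
    [0,0,0],
    [0,0,0],
    [0,0,0],
    [0,0,0],
    [0,0,0],
    [0,0,0],
    [0,0,0],
    [0,0,0],
    [0,0,0],
    [0,0,0],
    [0,0,0]
  ],
  "hand": [0,0,0,0,0,0.75,0.75,0.75,0.75,0.75,0.75,0.75]
}}

```text
time: 32.65
eef_pos: [0.5342, 0.3026, 0.2625]
tool_rot: [-3.138, -0.01, 0.138]
force: [0.2, 1.0, -0.6]
gripper_width: 0.747
```

```bash
python3 g.py; python3 -c "
from h import *
plan((.644,-.264,.255,-.1),(.644,-.264,.122,-.1),step=.038)"
```

```text
die_red_centre [348.9, 208.5] [177.0, 397.6] [ 0.934 -0.294 -0.534] 0.21807713271184717 top@.117 [ 0.642 -0.263  0.117]
  tr [203.3, 335.1, 23.2, 20.7] 0.7 [0.547 0.326]
  tr [141.7, 201.9, 10.0, 32.8] 0.42 [0.563 0.272]
die_green_centre [216.0, 305.9] [176.6, 394.4] [ 0.637 -0.256  0.127] 0.005799909361571532 top@.117 [ 0.643 -0.256  0.117]
  tr [328.2, 200.8, 30.6, 37.6] 0.68 [ 0.537 -0.303]
  tr [384.4, 165.4, 29.1, 21.3] 0.74 [ 0.644 -0.264]
cur [0.531 0.3   0.255 0.137]
 turn wz 0.119 x 2
 shift [ 0.011  0.034 -0.   ] x 16 ->  [ 0.644 -0.264  0.255 -0.1  ]
 shift [ 0.    -0.     0.033] x 4 ->  [ 0.644 -0.264  0.122 -0.1  ]
```

View pics/e3.png

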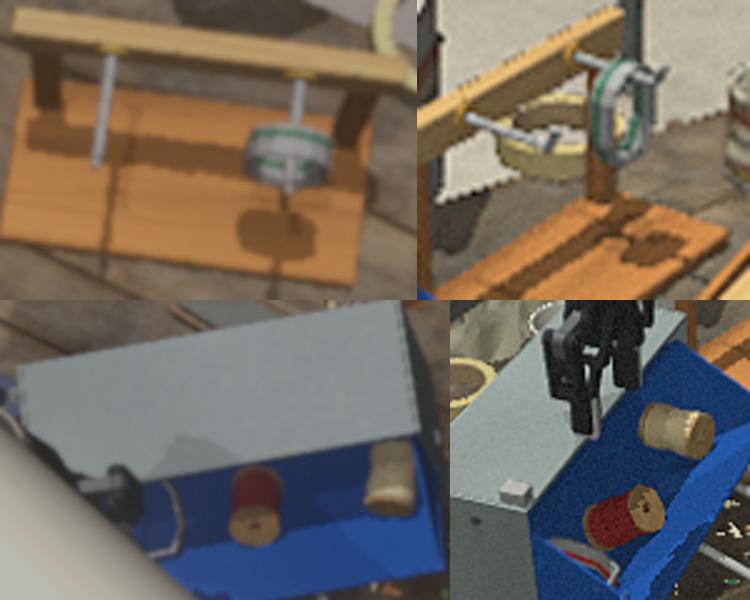

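The red die is in the bin, left of the red spool. Going to the green die.

{"fn": "apply_moves", "kwargs": {
  "delta_pos": [
    [0,0,0],
    [0,0,0],
    [0.0105,0.0344,0],
    [0.0105,0.0344,0],
    [0.0105,0.0344,0],
    [0.0105,0.0344,0],
    [0.0105,0.0344,0],
    [0.0105,0.0344,0],
    [0.0105,0.0344,0],
    [0.0105,0.0344,0],
    [0.0105,0.0344,0],
    [0.0105,0.0344,0],
    [0.0105,0.0344,0],
    [0.0105,0.0344,0],
    [0.0105,0.0344,0],
    [0.0105,0.0344,0],
    [0.0105,0.0344,0],
    [0.0105,0.0344,0],
    [0,0,0],
    [0,0,0]
  ],
  "turn": [
    [0,0,0.119],
    [0,0,0.119],
    [0,0,0],
    [0,0,0],
    [0,0,0],
    [0,0,0],
    [0,0,0],
    [0,0,0],
    [0,0,0],
    [0,0,0],
    [0,0,0],
    [0,0,0],
    [0,0,0],
    [0,0,0],
    [0,0,0],
    [0,0,0],
    [0,0,0],
    [0,0,0],
    [0,0,0],
    [0,0,0]
  ],
  "hand": [0.95,0.95,0.95,0.95,0.95,0.95,0.95,0.95,0.95,0.95,0.95,0.95,0.95,0.95,0.95,0.95,0.95,0.95,0.95,0.95]
}}

```text
time: 35.15
eef_pos: [0.6431, -0.2658, 0.2546]
tool_rot: [-3.141, 0.001, -0.103]
force: [-0.5, 0.4, -0.5]
gripper_width: 0.948
```

```bash
python3 g.py|grep -v red; python3 -c "
from h import *
plan((.644,-.264,.122,-.1),step=.035)"
```

```text
tr [204.6, 334.1, 24.3, 22.0] 0.73 [0.549 0.326]
  tr [128.7, 200.9, 23.3, 31.9] 0.68 [0.567 0.294]
die_green_centre [220.5, 303.0] [174.6, 395.5] [ 0.648 -0.26   0.108] 0.00443949197437824 top@.117 [ 0.647 -0.259  0.117]
  tr [297.7, 205.5, 14.8, 22.0] 0.56 [ 0.644 -0.261]
  tr [383.0, 167.0, 25.3, 17.7] 0.76 [ 0.644 -0.259]
cur [ 0.644 -0.264  0.256 -0.1  ]
 shift [ 0.    -0.     0.034] x 4 ->  [ 0.644 -0.264  0.122 -0.1  ]
```

{"fn": "apply_moves", "kwargs": {
  "delta_pos": [
    [0,0,0.034],
    [0,0,0.034],
    [0,0,0.034],
    [0,0,0.02],
    [0,0,0.012],
    [0,0,0],
    [0,0,0],
    [0,0,0],
    [0,0,0],
    [0,0,0],
    [0,0,0],
    [0,0,0]
  ],
  "turn": [
    [0,0,0],
    [0,0,0],
    [0,0,0],
    [0,0,0],
    [0,0,0],
    [0,0,0],
    [0,0,0],
    [0,0,0],
    [0,0,0],
    [0,0,0],
    [0,0,0],
    [0,0,0]
  ],
  "hand": [0.95,0.95,0.95,0.95,0.95,0.95,0,0,0,0,0,0],
  "force": 50
}}

```text
time: 36.85
eef_pos: [0.6452, -0.2643, 0.124]
tool_rot: [3.141, -0.004, -0.1]
force: [-0.9, 1.9, 6.6]
gripper_width: 0.619
```

{"fn": "apply_moves", "kwargs": {
  "delta_pos": [
    [0,0,-0.008],
    [0,0,-0.01],
    [0,0,-0.01],
    [0,0,-0.002],
    [0,0,0],
    [-0.015,-0.001,0],
    [-0.02,-0.001,0],
    [-0.02,-0.001,0],
    [-0.025,-0.002,0],
    [-0.025,-0.002,0],
    [-0.025,-0.002,0],
    [0,0,-0.033],
    [0,0,-0.033],
    [0,0,-0.033],
    [0,0,0],
    [0,0,0],
    [0,0,0]
  ],
  "turn": [
    [0,0,0],
    [0,0,0],
    [0,0,0],
    [0,0,0],
    [0,0,0],
    [0,0,0],
    [0,0,0],
    [0,0,0],
    [0,0,0],
    [0,0,0],
    [0,0,0],
    [0,0,0],
    [0,0,0],
    [0,0,0],
    [0,0,-0.119],
    [0,0,-0.119],
    [0,0,0]
  ],
  "hand": [0,0,0,0,0,0,0,0,0,0,0,0,0,0,0,0,0]
}}

```text
time: 38.55
eef_pos: [0.5148, -0.2427, 0.2506]
tool_rot: [-3.142, 0.0, 0.138]
force: [1.4, 0.1, -1.4]
gripper_width: 0.619
```

```bash
cat > m.py <<'E'
from h import *
q=vision.capture("top");p=vision.capture("side")
for n in("spool_red_centre","spool_natural_centre","die_red_centre"):
  for nm,im in(("t",q),("s",p)):
    for x in trace(im,n)[:4]:
      ys,xs=np.nonzero(x["pixels"])
      for c in(xs.min(),xs.max()):
        X=atz(im,(ys[xs==c].mean(),c),.08)-np.array([.627,.214,.08]); print(n,nm,x["box"],"u %.3f v %.3f"%(X[0]*.99+X[1]*.138,-X[0]*.138+X[1]*.99))
v=.045
x,y=.627-.083*.99-.138*v,.214-.083*.138+.99*v
plan((x,y,.25,.138),(x,y,.14,.138),step=.037)
E
python3 m.py
```

```text
spool_red_centre t [273.7, 176.2, 23.3, 27.6] u -0.017 v -0.202
spool_red_centre t [273.7, 176.2, 23.3, 27.6] u -0.036 v -0.249
spool_red_centre t [170.3, 197.6, 24.0, 35.2] u -0.054 v 0.028
spool_red_centre t [170.3, 197.6, 24.0, 35.2] u -0.034 v -0.020
spool_red_centre s [210.9, 313.3, 34.2, 27.7] u -0.012 v 0.040
spool_red_centre s [210.9, 313.3, 34.2, 27.7] u -0.072 v 0.002
spool_red_centre s [402.0, 250.4, 15.1, 24.8] u -0.353 v -0.404
spool_red_centre s [402.0, 250.4, 15.1, 24.8] u -0.388 v -0.422
spool_red_centre s [378.8, 259.3, 26.1, 38.3] u -0.316 v -0.286
spool_red_centre s [378.8, 259.3, 26.1, 38.3] u -0.368 v -0.345
spool_natural_centre t [227.1, 186.1, 19.6, 31.2] u -0.051 v -0.092
spool_natural_centre t [227.1, 186.1, 19.6, 31.2] u -0.031 v -0.144
spool_natural_centre t [103.9, 184.1, 153.1, 95.6] u -0.009 v 0.182
spool_natural_centre t [103.9, 184.1, 153.1, 95.6] u -0.096 v -0.155
spool_natural_centre s [235.3, 283.8, 34.0, 19.4] u 0.003 v -0.114
spool_natural_centre s [235.3, 283.8, 34.0, 19.4] u -0.070 v -0.128
die_red_centre t [129.0, 202.3, 21.7, 31.7] u -0.020 v 0.126
die_red_centre t [129.0, 202.3, 21.7, 31.7] u -0.046 v 0.070
die_red_centre s [200.7, 336.2, 26.8, 19.9] u 0.001 v 0.072
die_red_centre s [200.7, 336.2, 26.8, 19.9] u -0.068 v 0.092
cur [ 0.515 -0.242  0.251  0.137]
 shift [ 0.006 -0.034  0.   ] x 14 ->  [0.539 0.247 0.25  0.138]
 shift [0.    0.    0.037] x 3 ->  [0.539 0.247 0.14  0.138]
```

There is a 72 mm gap between the spools at v = -0.056, so the green die goes there.

{"fn": "apply_moves", "kwargs": {
  "delta_pos": [
    [0.0078,-0.0346,0],
    [0.0078,-0.0346,0],
    [0.0078,-0.0346,0],
    [0.0078,-0.0346,0],
    [0.0078,-0.0346,0],
    [0.0078,-0.0346,0],
    [0.0078,-0.0346,0],
    [0.0078,-0.0346,0],
    [0.0078,-0.0346,0],
    [0.0078,-0.0346,0],
    [0.0078,-0.0346,0],
    [0,0,0],
    [0,0,0],
    [0,0,0.035],
    [0,0,0.035],
    [0,0,0.02],
    [0,0,0.01],
    [0,0,0]
  ],
  "turn": [
    [0,0,0],
    [0,0,0],
    [0,0,0],
    [0,0,0],
    [0,0,0],
    [0,0,0],
    [0,0,0],
    [0,0,0],
    [0,0,0],
    [0,0,0],
    [0,0,0],
    [0,0,0],
    [0,0,0],
    [0,0,0],
    [0,0,0],
    [0,0,0],
    [0,0,0],
    [0,0,0]
  ],
  "hand": [0,0,0,0,0,0,0,0,0,0,0,0,0,0,0,0,0,0]
}}

```text
time: 40.75
eef_pos: [0.5474, 0.1445, 0.1494]
tool_rot: [3.141, 0.003, 0.135]
force: [-0.1, -0.1, 0.3]
gripper_width: 0.621
```

{"fn": "apply_moves", "kwargs": {
  "delta_pos": [
    [0,0,0],
    [0,0,0],
    [0,0,0],
    [0,0,-0.04],
    [0,0,-0.04],
    [0,0,-0.03],
    [-0.04,0,0],
    [-0.04,0,0],
    [-0.04,0,0],
    [-0.02,0,0],
    [0,0,0]
  ],
  "turn": [
    [0,0,0],
    [0,0,0],
    [0,0,0],
    [0,0,0],
    [0,0,0],
    [0,0,0],
    [0,0,0],
    [0,0,0],
    [0,0,0],
    [0,0,0],
    [0,0,0]
  ],
  "hand": [0.75,0.75,0.75,0.75,0.75,0.75,0.75,0.75,0.75,0.75,0.75]
}}

```text
time: 41.85
eef_pos: [0.407, 0.1264, 0.2611]
tool_rot: [3.137, -0.0, 0.138]
force: [-0.4, -0.3, 0.2]
gripper_width: 0.748
```

```bash
python3 g.py; python3 -c "
from h import *
print(manip.observe())"
```

```text
die_red_centre [348.1, 209.2] [215.5, 140.3] [0.582 0.307 0.077] 0.00011810047782833 top@.117 [0.572 0.293 0.117]
  tr [333.1, 304.5, 21.3, 21.1] 0.66 [0.357 0.121]
  tr [128.1, 204.0, 19.3, 15.0] 0.59 [0.583 0.313]
die_green_centre [308.0, 244.1] [204.7, 208.9] [0.597 0.151 0.077] 0.00931259452815394 top@.117 [0.592 0.144 0.117]
  tr [229.5, 298.9, 32.6, 16.1] 0.59 [0.565 0.194]
  tr [197.7, 188.2, 29.2, 41.7] 0.56 [0.58  0.137]
{'time': 42.35, 'qpos': array([ 0.542,  0.126, -0.957,  2.047,  0.119,  1.025, -1.906]), 'joint_vel': array([ 0.   , -0.002,  0.   ,  0.005, -0.001, -0.   ,  0.001]), 'effort': array([  0.004, -23.347,  -2.805, -27.023,   0.014,  -0.003,  -0.002]), 'eef_pos': array([0.41 , 0.127, 0.261]), 'tool_rot': array([-3.141,  0.   ,  0.138]), 'force': array([ 0.575, -0.12 ,  0.19 ]), 'moment': array([ 0.009,  0.011, -0.036]), 'gripper_width': 0.7531233598874407}
```

View pics/e3.png

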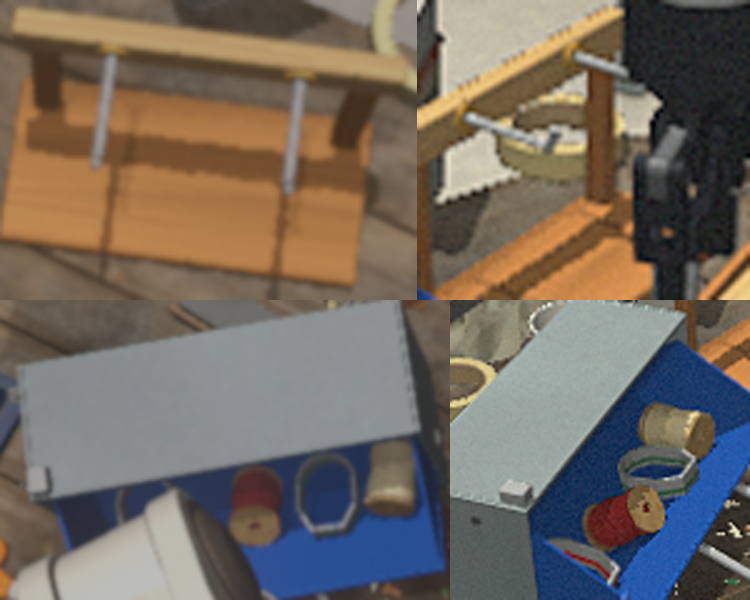

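All four are in the bin, side by side and not heaped. Now to shut it by the handle.

{"fn": "apply_moves", "kwargs": {
  "delta_pos": [
    [0,0,0],
    [0,0,0],
    [0,0,0],
    [0,0,0],
    [0,0,0],
    [0,0,0],
    [0,0,0],
    [0,0,0],
    [0,0,0],
    [0,0,0],
    [0,0,0],
    [0,0,0]
  ],
  "turn": [
    [0,0,-0.1428],
    [0,0,-0.1428],
    [0,0,-0.1428],
    [0,0,-0.1428],
    [0,0,-0.1428],
    [0,0,-0.1428],
    [0,0,-0.1428],
    [0,0,-0.1428],
    [0,0,-0.1428],
    [0,0,-0.1428],
    [0,0,-0.1428],
    [0,0,0]
  ],
  "hand": [0.35,0.35,0.35,0.35,0.35,0.35,0.35,0.35,0.35,0.35,0.35,0.35]
}}

```text
time: 43.55
eef_pos: [0.4094, 0.1271, 0.2606]
tool_rot: [-3.141, -0.001, 1.709]
force: [-0.4, 0.4, 1.1]
gripper_width: 0.347
```

```bash
python3 -c "
from h import *
p=vision.capture('side')
for x in landmark_of(p,'bin_handle')[:2]: print(x['centre'],x['confidence'],atz(p,x['centre'],.065))
plan((.446,.190,.2,1.709),(.448,.190,.13,1.709),(.451,.190,.065,1.709))"
```

```text
[340.3, 290.3] 0.9 [0.448 0.193 0.065]
cur [0.409 0.127 0.261 1.704]
 turn wz -0.005 x 1
 shift [0.019 0.015 0.02 ] x 3 ->  [0.446 0.19  0.2   1.709]
 shift [-0.     0.001  0.035] x 2 ->  [0.448 0.19  0.13  1.709]
 shift [-0.     0.002  0.033] x 2 ->  [0.451 0.19  0.065 1.709]
```

{"fn": "apply_moves", "kwargs": {
  "delta_pos": [
    [0.019,0.015,0.02],
    [0.019,0.015,0.02],
    [0.019,0.015,0.02],
    [0,0,0],
    [0,0.001,0.035],
    [0,0.001,0.035],
    [0,0.001,0.02],
    [0,0.001,0.02],
    [0,0.001,0.015],
    [0,0.001,0.01],
    [0,0,0],
    [0,0,0],
    [0,0,0],
    [0,0,0],
    [0,0,0],
    [0,0,0]
  ],
  "turn": [
    [0,0,0],
    [0,0,0],
    [0,0,0],
    [0,0,0],
    [0,0,0],
    [0,0,0],
    [0,0,0],
    [0,0,0],
    [0,0,0],
    [0,0,0],
    [0,0,0],
    [0,0,0],
    [0,0,0],
    [0,0,0],
    [0,0,0],
    [0,0,0]
  ],
  "hand": [0.35,0.35,0.35,0.35,0.35,0.35,0.35,0.35,0.35,0.35,0.35,0,0,0,0,0],
  "force": 40
}}

```text
time: 45.25
eef_pos: [0.4514, 0.1901, 0.0658]
tool_rot: [-3.141, 0.001, 1.708]
force: [-5.1, -1.1, 2.9]
gripper_width: 0.123
```

{"fn": "apply_moves", "kwargs": {
  "delta_pos": [
    [0,0.0004,-0.0088],
    [0,0.0014,-0.0088],
    [0,0.0014,-0.0088],
    [0,0.0022,-0.0086],
    [0,0.0022,-0.0086],
    [0,0.0031,-0.0084],
    [0,0.0031,-0.0084],
    [0,0.0039,-0.008],
    [0,0.0039,-0.008],
    [0,0.0047,-0.0076],
    [0,0.0047,-0.0076],
    [0,0.0054,-0.007],
    [0,0.0054,-0.007],
    [0,0.0061,-0.0065],
    [0,0.0061,-0.0065],
    [0,0.0067,-0.0059],
    [0,0.0067,-0.0059],
    [0,0,0]
  ],
  "turn": [
    [0,0,0],
    [0,0,0],
    [0,0,0],
    [0,0,0],
    [0,0,0],
    [0,0,0],
    [0,0,0],
    [0,0,0],
    [0,0,0],
    [0,0,0],
    [0,0,0],
    [0,0,0],
    [0,0,0],
    [0,0,0],
    [0,0,0],
    [0,0,0],
    [0,0,0],
    [0,0,0]
  ],
  "hand": [0,0,0,0,0,0,0,0,0,0,0,0,0,0,0,0,0,0]
}}

```text
time: 47.05
eef_pos: [0.518, 0.2002, 0.199]
tool_rot: [-3.14, 0.001, 1.708]
force: [-12.8, -4.3, 15.2]
gripper_width: 0.118
```

{"fn": "apply_moves", "kwargs": {
  "delta_pos": [
    [0,0.0038,-0.002],
    [0,0.0038,-0.002],
    [0,0.0038,-0.002],
    [0,0.0038,-0.001],
    [0,0.002,0],
    [0,0,0],
    [0,0,0]
  ],
  "turn": [
    [0,0,0],
    [0,0,0],
    [0,0,0],
    [0,0,0],
    [0,0,0],
    [0,0,0],
    [0,0,0]
  ],
  "hand": [0,0,0,0,0,0,0]
}}

```text
time: 47.75
eef_pos: [0.5323, 0.2026, 0.2086]
tool_rot: [-3.137, 0.005, 1.71]
force: [-28.0, -10.3, 42.5]
gripper_width: 0.119
```

```bash
cat > k.py <<'E'
from h import *
p=vision.capture("side");q=vision.capture("top")
r=lambda im,x,y,w,h,W,H: cv2.resize(im[y:y+h,x:x+w],(W,H),interpolation=cv2.INTER_CUBIC)
cv2.imwrite("pics/e9.png",cv2.cvtColor(np.hstack([r(p["img"],130,190,280,200,420,300),r(q["img"],70,90,270,215,377,300)]),cv2.COLOR_RGB2BGR))
for im in(p,q): print([(x["centre"],round(x["confidence"],2),atz(im,x["centre"],.205)) for x in landmark_of(im,"bin_handle")[:2]])
o=manip.observe();print(o["eef_pos"],o["force"])
E
python3 k.py
```

```text
[([276.0, 253.5], 0.73, array([0.537, 0.19 , 0.205]))]
[]
[0.532 0.203 0.209] [-26.176  -9.238  42.181]
```

{"fn": "apply_moves", "kwargs": {
  "delta_pos": [
    [0,0,-0.002],
    [0,0,-0.002],
    [0,0,0]
  ],
  "turn": [
    [0,0,0],
    [0,0,0],
    [0,0,0]
  ],
  "hand": [0,0,0]
}}

```text
time: 48.25
eef_pos: [0.5328, 0.2025, 0.2093]
tool_rot: [-3.137, 0.002, 1.709]
force: [-16.3, -3.3, 14.6]
gripper_width: 0.123
```

{"fn": "apply_moves", "kwargs": {
  "delta_pos": [
    [0,0,-0.001],
    [0,0,0],
    [0,0,0],
    [0,0,0],
    [0,0,-0.02],
    [0,0,-0.04],
    [0,-0.02,-0.03],
    [0.0,-0.04,0],
    [0.0,-0.04,0],
    [-0.04,0,0],
    [-0.04,0,0],
    [-0.04,0,0],
    [-0.04,0,0],
    [-0.04,0,0],
    [0,0,0]
  ],
  "turn": [
    [0,0,0],
    [0,0,0],
    [0,0,0],
    [0,0,0],
    [0,0,0],
    [0,0,0],
    [0,0,0],
    [0,0,0],
    [0,0,0],
    [0,0,0],
    [0,0,0],
    [0,0,0],
    [0,0,0],
    [0,0,0],
    [0,0,0]
  ],
  "hand": [0,0.35,0.35,0.35,0.35,0.35,0.35,0.35,0.35,0.35,0.35,0.35,0.35,0.35,0.35]
}}

```text
time: 49.75
eef_pos: [0.4654, -0.0165, 0.2983]
tool_rot: [3.14, 0.002, 1.698]
force: [0.9, -0.6, 0.4]
gripper_width: 0.352
```

```bash
python3 k.py
```

```text
[([280.5, 254.9], 0.8, array([0.526, 0.203, 0.205]))]
[([226.2, 172.0], 0.94, array([0.528, 0.198, 0.205]))]
[ 0.464 -0.009  0.299] [ 0.219  0.086 -0.166]
```

View pics/e9.png

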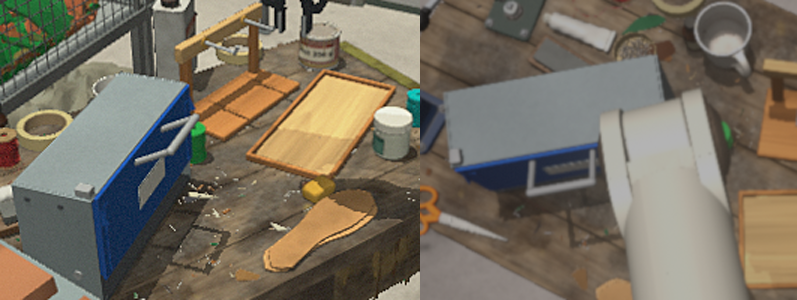

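The bin looks shut. I'll compare it pixel-wise with the first side picture to confirm that it clicked.

```bash
python3 -c "
from h import *
p=vision.capture('side');g=lambda a:cv2.cvtColor(a,cv2.COLOR_BGR2GRAY).astype(np.float32)
a=g(cv2.imread('pics/s0.png'));b=cv2.cvtColor(p['img'],cv2.COLOR_RGB2GRAY).astype(np.float32)
for n,(x,y,w,h) in {'handle':(215,258,52,45),'roof':(140,240,70,60),'front':(195,300,50,70),'block':(325,305,35,25),'jar':(375,258,35,45),'tin':(325,205,35,35)}.items():
    A,B=a[y:y+h,x:x+w],b[y:y+h,x:x+w]
    print(n,np.abs(A-B).mean(),cv2.phaseCorrelate(A,B,cv2.createHanningWindow((w,h),cv2.CV_32F)))
X=np.array([.627,.214,.055])
for f in (0,.03,.13):
    u=-.095*np.cos(f)-.15*np.sin(f);z=-.095*np.sin(f)+.15*np.cos(f);print(f,proj(p,X+[u*.99,u*.138,z]))
"
```

```text
handle 4.83547 ((0.07115772697151357, 0.4816052310589072), 0.8986191333566673)
roof 4.919762 ((-0.015479221566515378, -0.06483352266817377), 0.9932979080412123)
front 4.544857 ((0.002922254452801809, 0.025507227161945423), 1.0560969897111256)
block 20.376 ((-0.3409385466086938, 0.3787712830353751), 0.6655100652906629)
jar 6.826667 ((-0.018649037288454906, 0.48469715882512787), 0.8662693741880817)
tin 9.423674 ((-0.14295789293990424, -0.09992934268085918), 0.7855924386301159)
0 [252.494 279.091]
0.03 [254.491 280.63 ]
0.13 [260.865 286.064]
```

```bash
python3 -c "
from h import *
print(order.close_job())"
```

```text
the job is handed in; nothing more can be done
None
```

I tipped the bin right out and put in both spools that stood in the tray (red and natural) and both dies (red and green). I then pushed the bin shut by its handle and handed the job in at about 50 s. The black spool was not there.

**Contents:** Before closing, the picture showed all four things in the bin side by side, not heaped. I could not see inside once it was shut.

**Shut and clicked:**
- The handle was back at its starting position, with about 16 N of resistance when pushed against the stop.
- After I let go, the handle was within about 0.5 px of its place in the first side picture. A bin open 0.03 rad would show about 2 px.

**Force:** The wrist force briefly read about 51 N while closing, mostly upward through the pinched bar. I eased it off straight away; it stayed well under the 120 N limit. I have no separate reading for the 40 N limit on the gripper's body.

**Bystanders:** The last side picture showed shifts of up to about 0.5 px for the paste jar, wax block and glue tin. The wax block's patch changed more in brightness than the others, which I put down to the arm's shadow.

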